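# Pack a descaled travel iron onto its dock and lock it for carrying

## Robot

A 6-joint arm with a two-finger parallel gripper is mounted at the origin on the work surface. World frame = base frame: x ahead of the robot, y to its left, z up, the work surface at z = 0. Lengths are in m, angles in rad, forces in N, time in s.
With the tool pointing down it reaches from about 0.325 to 0.85 m from the base axis. Payload 4.4 kg.
Tool frame: the origin (TCP) lies midway between the tips of the shut fingers; the grasp point (between the pads) lies 19 mm behind it; z points along the fingers, y is the direction in which the jaws open and shut (so a half turn about z gives the same grasp; the last joint's range is limited). The gripper opens to 94 mm and grips with 3 to 60 N. Pads are 16 mm wide; open, the fingers measure 119 mm over their backs; the gripper's body (75 mm by 177 mm) begins 78 mm behind the grasp point.
Start: joints at [-1.427, 0.207, 1.542, -0, 1.393, -0.15], TCP at [0.167, -0.55, 0.205] pointing down, gripper open.
Joint ranges: [-2.73, 2.73], [-0.86, 2.22], [0.23, 2.46], [-1.11, 4.25], [0.08, 2.63], [-2.82, 2.82]. Speed limits (rad/s): [2.79, 2.79, 3.14, 3.14, 3.14, 3.14].

## Interface

Orientations are given as a unit quaternion [w, x, y, z].
In Python, from cell import get_obs, read_camera, sign_off gives the robot as it stands. The module is installed in compiled form; this text tells all that it offers.
- The arm moves only by the tool step_arm, never from a script. Its argument "increments" is a list of rows, each an object of numbers: "dx", "dy", "dz": the shift along the world's x, y, z as a fraction of full scale; "wx", "wy", "wz": the turn, a rotation vector about the world's x, y, z as a fraction of full scale; "grip": the finger opening in mm, from 0 to 94. A call has 1 to 10 rows; each row shifts and turns the commanded pose from where the row before left it; what a row does not reach is not made up. Full scale, the value 1, is 0.025 m for a shift and 8 degrees for a turn. A row lasts 1/8 s, in which the tool goes at most 62.5 mm and 10.7 degrees, less where a joint would pass 70% of its speed; a pose out of reach is approached as far as the arm can. A call with a number of a shift or a turn outside -1 to 1 is refused whole. A call with a gripper value outside its range is refused whole. The fingers move at their own pace and stop on an object; "newtons" is the grip in N (left out, the last holds). Time passes only in rows, so rows that do not move let the fingers close. It gives the time, the measured TCP pose, the force and the opening at its end, in the units of the state.
- get_obs(): the state, without advancing time (a new reading comes with each control period).
- read_camera(name): name is "scene" or "top"; returns a dict with "image" (480x640x3 uint8, red, green, blue), "fov_y" (degrees; the focal length in pixels is half the picture's height over the tangent of half this angle, whatever the lens; pixels are square), "cx", "cy" (the principal point, pixels), "dist_coeffs" ([k1, k2, p1, p2, k3] as OpenCV has them; the pictures are not rectified), "R" (3x3) and "t" (3): a world point X has camera coordinates R X + t. Camera axes: x right, y down, z forward; pixel columns grow to the right and rows downward; lengths in m; the calibration is good to about 2 mm. A picture is of the moment at which its call begins. There is no depth.
- sign_off(): hands the job in, once; it reports no verdict.
The state is a dict: "time_s": time; "joint_pos": joint angles; "qd": joint speeds; "effort": joint torques, N m; "eef_pos": TCP position; "tool_rot": TCP orientation; "force": force on the tool from outside, world axes, zero at the start; "moment": the same for the moment, N m; "width": finger opening in m.
Only numpy, scipy, OpenCV 4.12 (cv2) and the standard library are available. Lean on these libraries where they do the work, as an engineer would, in place of code of your own. Each camera call takes 0.05 s, during which the arm holds its last target. There are 200 camera calls.

## Task

The little steam iron has been descaled and must be made ready to carry to the sewing class: take the anti-scale rod out of the glass vial and push it fully down into the round opening near the iron's nose, and slide the steam selector on top of the handle all the way forward to its stop (dry). Then lift the iron by its handle and set it down gently, never letting it fall, on the sloping rest of its dock, nose uphill, flush on the slope with its heel tab against the heel stop, and after that slide the transport lock all the way across to its end stop, so that its bolt covers the heel tab. Do not shove the other sewing things about.

Things in the scene. Friction and masses are not known exactly. Their poses are not given: they have to be found in the camera images.
- iron: Loose compact cordless iron, grey plastic on a steel sole, 0.5-0.75 kg, standing level on a grey mat 12 mm thick. Origin: underside of the sole, mid-length; x to the nose, y left, z up. Sole x -107 to 107 mm, 96 wide as far as x -20, then tapering, 7 thick; heel tab x -123 to -107, 30 wide, 8 thick. Body top z 48. Balances near x -20.
- iron_handle (a point): Middle of the iron's handle, at (-25, 0, 99) mm in the iron's frame: a straight bar along x, x -88 to +44 mm, 30 mm wide (y), z 86 to 112 mm, free under its middle down to z 48. Axes as the iron's.
- iron_opening (a point): Mouth centre of the opening for the anti-scale rod, at (68, 0, 54) mm in the iron's frame: a funnel 15 mm wide that narrows over 6 mm to a 9 mm hole, 45 mm deep in all, straight down, in a round grey boss 26 mm across that stands 6 mm above the body. Axes as the iron's; z points out of the hole.
- steam (a joint): Steam selector on top of the handle's front half: 0 = rearmost, grows towards the nose, 0.024 m = front end stop (dry); starts at 0 to 0.006. Friction about 1 N, stays where it is left.
- steam_grip (a point): Middle of the dark selector block, 12 mm (x) by 16 mm (y) by 16 mm tall; its underside is 1.5 mm above the handle's top, its middle at z = 121.5 mm in the iron's frame and at x = 6 mm plus the joint's travel. Moves along the iron's x.
- vial: Fixed glass soaking vial, 60 mm tall, foot 48 mm across narrowing to a neck 19 mm across with a 10 mm bore. Origin: centre of its underside. Holds the rod upright.
- rod: Loose anti-scale rod, 15 g: steel stem 6 mm across, 46 mm long, tapered tip, below a dark collar 18 mm across, 3 mm thick, topped by a round grip 14 mm across, 3 to 28 mm up. Origin: centre of the collar's underside, which rests on the vial's rim (60 mm above the table) and, when home, on the iron's boss. z along the rod, tip to grip.
- rod_tip (a point): Lower tip of the rod, 46 mm below the rod's origin.
- dock: Fixed dock (300 x 146 mm foot) with a wedge-shaped top that rises 25 degrees away from its front end. Origin: on the table, centre of the foot; x points to the high end, y left, z up. Top of the wedge is 134 mm high.
- rest: The dock's slope, 25 deg. Origin: on the slope at the heel stop's foot, mid-width, at (-72, 0, 38) mm in the dock's frame; x uphill, y left, z square out of the slope. Heel stop x -9 to -1, 11 mm high; side guides x 43 to 127, 17 mm high, 54 mm either side, leaning out. Iron home: axes along these, origin at x 122 to 123 mm, y 0, z 0. The iron does not slide down by itself.
- lock (a joint): Transport lock at the dock's low end: 0 = open, bolt clear of the heel tab; grows as it slides to the rest's -y; 0.036 m = end stop, bolt over the heel tab; starts at 0 to 0.006. Friction about 1.5 N, stays where left. An iron that is not home can block it.
- lock_grip (a point): Middle of the lock's dark upright grip, 30 (x) by 12 (y) by 26 mm (z 22 to 48), at (-37, 34 minus travel, 39) mm in the rest's frame. Its flat steel bolt, 14 mm wide, z 13 to 18, reaches uphill to x 12. The docked iron's handle leans over it: rear end at rest x 34, z 86 to 112.
- spool_red: Loose red thread spool, upright, 31 mm across, 50 mm tall; origin at its underside. Leave alone.
- spool_white: Loose white thread spool, upright, 31 mm across, 50 mm tall. Leave alone.
- spool_green: Loose green thread spool, upright, 31 mm across, 50 mm tall. Leave alone.
- tape: Loose round brown tape measure, 58 mm across, 17 mm tall; origin at its underside. Leave alone.
- shears: Loose black dressmaker's shears, 250 mm long, 12 mm thick; origin at the screw. Leave alone.
- snips: Loose small brass scissors, 115 mm long. Leave alone.
- ripper: Loose capped seam ripper, 96 mm long, 12 mm thick. Leave alone.
Not all that is in view belongs to the job. Leave any purple or yellow look-alike of the iron alone.

How it is judged:
By the outcome, as a careful person would: the job done as asked, in the order asked, and still so for the second after the job is handed in, with the robot touching nothing.
It also fails if it takes over 72 s, if anything falls off the work surface, if the arm or the gripper's body presses on something with over 40 N, if the wrist force passes 120 N, or if a joint passes its speed limit or range.

## Working session

There is one attempt and no reset: what is moved stays moved. The work goes in short steps, Python scripts to look and compute and a tool call to move; the robot and the scene stay as the last step left them, time stands still between calls to the robot, and variables do not carry over. Pictures are saved under pics/ and viewed, about 8 in all and at most 12, crops included, and the job is handed in when it is done.

Besides the shell and the picture viewer there is one more tool, called after "Call:" in YAML: its name, and indented under it one key for each argument. step_arm: Moves the arm, as the interface text tells. Its arguments: {"type":"object","properties":{"increments":{"type":"array"},"newtons":{"type":"number"}},"required":["increments"]}

```bash
mkdir -p pics; cat > h.py <<'E'
import numpy as np, cv2
from cell import get_obs, read_camera
def K(c):
    f=240/np.tan(np.radians(c['fov_y'])/2)
    return np.array([[f,0,c['cx']],[0,f,c['cy']],[0,0,1.]])
def ray(c,uv):
    n=cv2.undistortPoints(np.array([[uv]],float),K(c),np.array(c['dist_coeffs'],float))[0,0]
    R=np.array(c['R']);t=np.array(c['t'])
    return -R.T@t, R.T@np.array([n[0],n[1],1])
def onplane(c,uv,z):
    o,d=ray(c,uv); return o+d*(z-o[2])/d[2]
def proj(c,X):
    return cv2.projectPoints(np.array(X,float).reshape(-1,1,3),cv2.Rodrigues(np.array(c['R']))[0],np.array(c['t'],float),K(c),np.array(c['dist_coeffs'],float))[0][:,0]
def tri(c1,u1,c2,u2):
    o1,d1=ray(c1,u1);o2,d2=ray(c2,u2)
    s=np.linalg.lstsq(np.c_[d1,-d2],o2-o1,rcond=None)[0]
    a=o1+d1*s[0];b=o2+d2*s[1]
    return (a+b)/2,np.linalg.norm(a-b)
def snap(n,fn):
    c=read_camera(n); cv2.imwrite('pics/'+fn,c['image'][:,:,::-1]); return c
E
python3 - <<'E'
from h import *
import pickle
for n in('scene','top'):
    c=snap(n,n+'0.png');pickle.dump(c,open(n+'0.pkl','wb'))
    print(n,c['fov_y'],c['cx'],c['cy'],c['dist_coeffs'],-np.array(c['R']).T@c['t'])
print(get_obs())
E
```

```text
scene 56.73014460146637 329.09668128042637 240.5834053701327 [-0.00574168  0.          0.          0.          0.        ] [1.1779904  0.31115475 0.85715674]
top 47.58500872392419 310.3064004758193 237.84859888869397 [0.04174969 0.         0.         0.         0.        ] [ 0.35771081 -0.07541019  1.71953808]
{'time_s': 0.1, 'joint_pos': array([-1.42747320e+00,  2.07319646e-01,  1.54279783e+00,  5.97280304e-06,
        1.39347994e+00, -1.50495176e-01]), 'qd': array([-7.32002876e-04, -4.11435979e-05, -1.57650766e-03,  1.71081927e-04,
       -7.31442779e-04, -1.20373642e-05]), 'effort': array([-8.06344869e-04, -3.71866751e+01, -2.82295096e+01,  6.98730396e-02,
        3.11362802e-02, -5.07875154e-05]), 'eef_pos': array([ 0.16641528, -0.54964193,  0.2044218 ]), 'tool_rot': array([-1.00236655e-03,  9.89227825e-01,  1.46380685e-01,  6.53359151e-06]), 'force': array([-0.16859308,  1.27711628,  0.25158401]), 'moment': array([-5.34102505e-05,  2.59626009e-02,  3.33482250e-02]), 'width': 0.0939488727394009}
```

View pics/scene0.png

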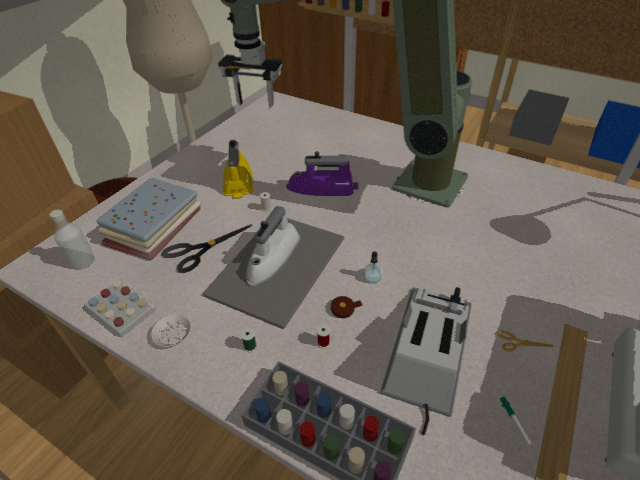

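View pics/top0.png

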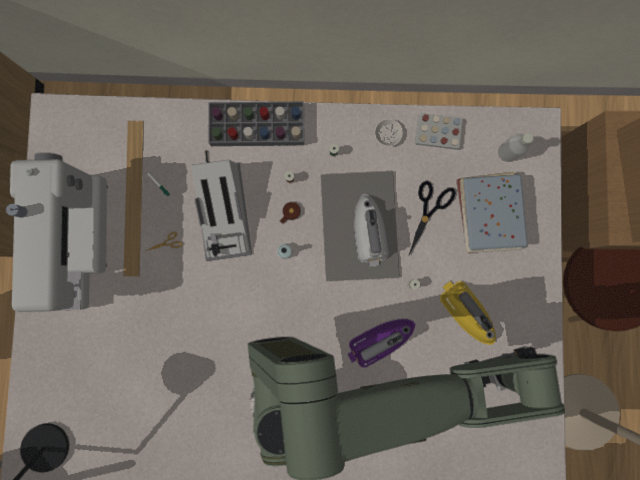

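The scene view shows the grey iron on its mat at about (272,250), the vial with the rod at (373,268), the dock at (430,345) with its lock at (457,297), and spools at (265,201), (249,341) and (323,336). The purple (322,178) and yellow (238,172) irons are look-alikes. In the top view the same things are the iron at (371,228), vial (285,250), dock (222,210), purple (382,342) and yellow (468,311). The iron meant is the grey one standing on the grey mat, and I'll confirm that in an enlarged crop.

```bash
python3 - <<'E'
import pickle,cv2,numpy as np
s=pickle.load(open('scene0.pkl','rb'))['image'];t=pickle.load(open('top0.pkl','rb'))['image']
def cr(im,x,y,w,h,W,H): return cv2.resize(im[y:y+h,x:x+w],(W,H),interpolation=cv2.INTER_CUBIC)
a=np.hstack([cr(t,345,180,50,100,200,400)[:300],cr(s,235,200,75,90,250,300),cr(t,268,232,36,36,150,150).repeat(2,0),cr(s,350,240,50,75,200,300)])
b=np.hstack([cr(t,185,145,80,120,400,600)[:0]]) if 0 else np.hstack([cr(t,190,150,65,115,300,531)[231:531],cr(s,375,275,110,140,236,300),np.zeros((300,264,3),np.uint8)])
b[:,536:800]=cr(s,405,280,70,80,264,300)
cv2.imwrite('pics/crop1.png',np.vstack([a,b])[:,:,::-1])
cv2.imwrite('pics/crop2.png',np.hstack([cr(t,340,180,60,100,360,600),cr(t,190,150,66,115,344,600)])[:,:,::-1])
E
```

```text
(no output)
```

View pics/crop1.png

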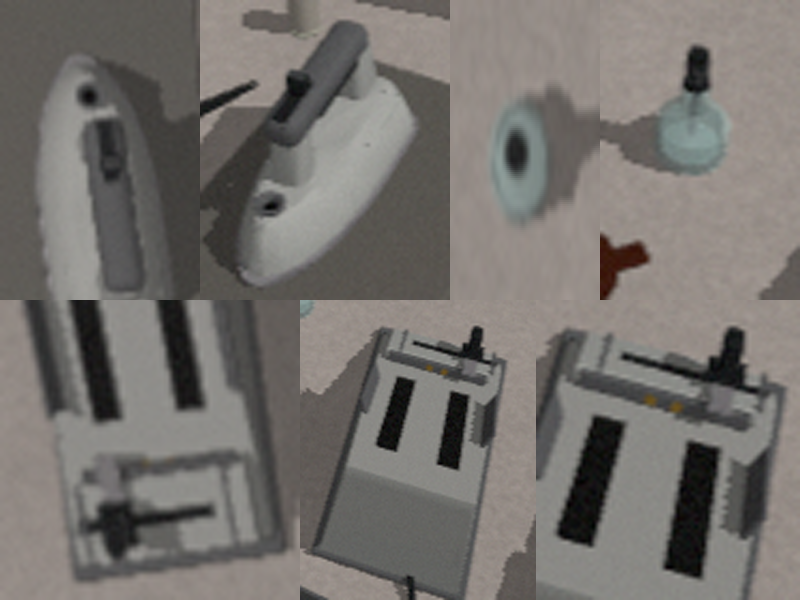

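View pics/crop2.png

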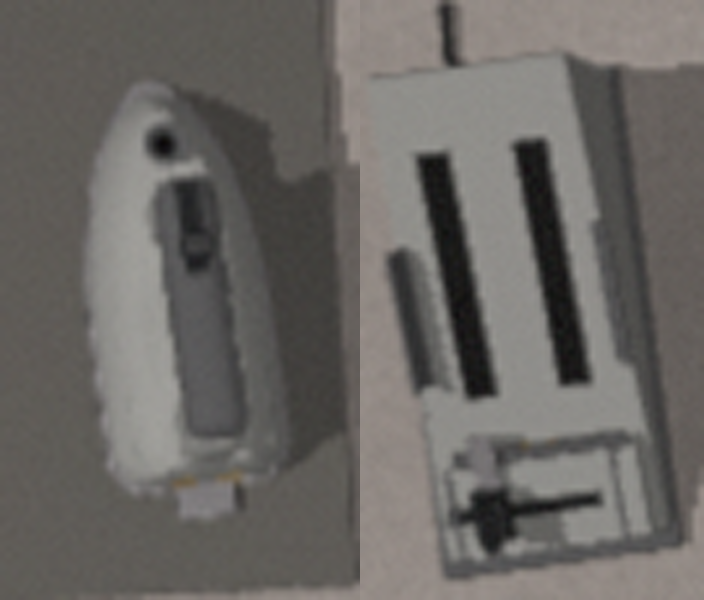

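The crops confirm it: the grey iron has a dark hole near the nose at top (367,204), the selector on the handle, and the heel tab at (375,265) towards the robot. The dock's low end is also towards the robot (row 255), with the lock open at its left (+y) side.

```bash
python3 - <<'E'
from h import *
import pickle
s=pickle.load(open('scene0.pkl','rb'));t=pickle.load(open('top0.pkl','rb'))
def blob(c,x,y,r,th,sat=None):
    g=c['image'].max(2)[y-r:y+r+1,x-r:x+r+1].astype(float)
    n,l,st,ce=cv2.connectedComponentsWithStats((g<th).astype(np.uint8))
    i=1+np.argmin(np.hypot(*(ce[1:]-r).T)); w=np.clip(th-g,0,None)*(l==i)
    yy,xx=np.mgrid[:2*r+1,:2*r+1]
    return np.array([(w*xx).sum()/w.sum()+x-r,(w*yy).sum()/w.sum()+y-r]),st[i]+np.array([x-r,y-r,0,0,0])
for nm,args in dict(hole_t=(t,367,204,5,75),hole_s=(s,255,261,5,60),rod_t=(t,285,250,8,70),rod_s=(s,374,258,12,60)).items():
    print(nm,*blob(*args))
ht,hs=blob(t,367,204,5,75)[0],blob(s,255,261,5,60)[0]
print('hole tri',tri(t,ht,s,hs),'plane',onplane(t,ht,.064),onplane(s,hs,.064))
rt,rs=blob(t,285,250,8,70)[0],blob(s,374,258,12,60)[0]
print('rod tri',tri(t,rt,s,rs),onplane(t,rt,.078),onplane(s,rs,.074))
f=lambda u,v:(340+u/6,180+v/6); d=lambda u,v:(190+(u-360)/5.212,150+v/5.217)
for n,uv,z in [('tabL',f(180,517),.020),('tabR',f(240,513),.020),('hrearL',f(192,437),.124),('hrearR',f(243,437),.124),('hfrontL',f(160,182),.124),('hfrontR',f(215,182),.124),('nose',f(150,83),.04)]:
    print(n,uv,onplane(t,uv,z).round(4))
# dock: features on slope; backtop corners z .134, 
for n,uv,z in [('backR',d(565,55),.134),('frontL',d(447,577),.012),('frontR',d(680,543),.012),('backRfoot',d(615,65),.012)]:
    print(n,uv,onplane(t,uv,z).round(4))
sc=lambda u,v:(375+(u-300)/2.145,275+(v-300)/2.143)
# strip corners in both views: strips  (near y+ strip and y- strip), uphill and downhill end centers
for n,a,b in [('+yup',d(434,154),sc(453,465)),('+ydn',d(482,396),sc(460,395))]: pass
# camera views: scene looks from +x towards robot: image right = +y
for n,a,b in [('+y lo',d(482,396),sc(456,395)),('+y hi',d(434,154),sc(450,467)),('-y lo',d(575,382),sc(405,379)),('-y hi',d(531,141),sc(388,448))]:
    print(n,tri(t,a,s,b))
E
```

```text
hole_t [366.74907749 203.5904059 ] [365 202   5   4  18]
hole_s [255.86875  261.409375] [254 260   5   3  12]
rod_t [283.48241206 249.83668342] [282 248   4   5  16]
rod_s [373.63828239 257.29767103] [371 252   6  11  54]
hole tri (array([ 0.61153386, -0.23149199,  0.06321195]), np.float64(0.0029007058524062176)) plane [ 0.61056992 -0.23021482  0.064     ] [ 0.61273665 -0.23229389  0.064     ]
rod tri (array([0.46108957, 0.01812919, 0.07176661]), np.float64(0.0033079413865509054)) [0.46003275 0.01928325 0.078     ] [0.4638386  0.01747268 0.074     ]
tabL (370.0, 266.1666666666667) [ 0.4209 -0.2487  0.02  ]
tabR (380.0, 265.5) [ 0.4239 -0.2798  0.02  ]
hrearL (372.0, 252.83333333333331) [ 0.4562 -0.2432  0.124 ]
hrearR (380.5, 252.83333333333331) [ 0.457 -0.268  0.124]
hfrontL (366.6666666666667, 210.33333333333334) [ 0.5813 -0.2248  0.124 ]
hfrontR (375.8333333333333, 210.33333333333334) [ 0.5821 -0.2518  0.124 ]
nose (365.0, 193.83333333333334) [ 0.6447 -0.2263  0.04  ]
backR (229.33231005372218, 160.542457350968) [0.7162 0.1853 0.134 ]
frontL (206.6922486569455, 260.5999616637915) [0.4231 0.2626 0.012 ]
frontR (251.39677666922486, 254.08280621046578) [0.4478 0.1234 0.012 ]
backRfoot (238.92555640828857, 162.45926777841672) [0.7385 0.1746 0.012 ]
+y lo (array([0.53011697, 0.2376632 , 0.04731355]), np.float64(0.004696817067584011))
+y hi (array([0.66119034, 0.26254211, 0.11121738]), np.float64(0.0018295675587910504))
-y lo (array([0.5395851 , 0.18361023, 0.04994201]), np.float64(0.0026181756970953206))
-y hi (array([0.67042465, 0.20706291, 0.11143959]), np.float64(0.0014431538352909638))
```

Call:
step_arm:
  increments:
    - {"dx": 0.49,"dy": 0.946,"dz": 0,"wz": -0.85,"grip": 94}
    - {"dx": 0.49,"dy": 0.946}
    - {"dx": 0.49,"dy": 0.946}
    - {"dx": 0.49,"dy": 0.946}
    - {"dx": 0.49,"dy": 0.946}
    - {"dx": 0.49,"dy": 0.946}
    - {"dx": 0.49,"dy": 0.946}
    - {"dx": 0.49,"dy": 0.946}
    - {"dx": 0.49,"dy": 0.946}
    - {"dx": 0.49,"dy": 0.946}

```text
invalid input at $.increments[0]: expected keys dx, dy, dz, wx, wy, wz, grip
```

Call:
step_arm:
  increments:
    - {"dx": 0.49,"dy": 0.946}
    - {"dx": 0.49,"dy": 0.946}
    - {"dx": 0.49,"dy": 0.946}
    - {"dx": 0.49,"dy": 0.946}
    - {"dx": 0.49,"dy": 0.946}
    - {"dx": 0.49,"dy": 0.946}
    - {"dx": 0.49,"dy": 0.946}
    - {"dx": 0.49,"dy": 0.946}
    - {"dx": 0.49,"dy": 0.946}
    - {"dx": 0.49,"dy": 0.946}

```text
invalid input at $.increments[0]: expected keys dx, dy, dz, wx, wy, wz, grip
```

Call:
step_arm:
  increments:
    - {"dx": 0.49,"dy": 0.946,"dz": -0.5,"grip": 60}
    - {"dx": 0.49,"dy": 0.946,"dz": -0.5,"grip": 60}
    - {"dx": 0.49,"dy": 0.946,"dz": -0.5}
    - {"dx": 0.49,"dy": 0.946,"dz": -0.5}
    - {"dx": 0,"dz": -0.5}

```text
invalid input at $.increments[0]: expected keys dx, dy, dz, wx, wy, wz, grip
```

All keys are needed in each row.

Call:
step_arm:
  increments:
    - {"dx": 0.49,"dy": 0.946,"dz": 0,"wx": 0,"wy": 0,"wz": -0.85,"grip": 94}
    - {"dx": 0.49,"dy": 0.946,"dz": 0,"wx": 0,"wy": 0,"wz": 0,"grip": 94}
    - {"dx": 0.49,"dy": 0.946,"dz": 0,"wx": 0,"wy": 0,"wz": 0,"grip": 94}
    - {"dx": 0.49,"dy": 0.946,"dz": 0,"wx": 0,"wy": 0,"wz": 0,"grip": 94}
    - {"dx": 0.49,"dy": 0.946,"dz": 0,"wx": 0,"wy": 0,"wz": 0,"grip": 94}
    - {"dx": 0.49,"dy": 0.946,"dz": 0,"wx": 0,"wy": 0,"wz": 0,"grip": 94}
    - {"dx": 0.49,"dy": 0.946,"dz": 0,"wx": 0,"wy": 0,"wz": 0,"grip": 94}
    - {"dx": 0.49,"dy": 0.946,"dz": 0,"wx": 0,"wy": 0,"wz": 0,"grip": 94}
    - {"dx": 0.49,"dy": 0.946,"dz": 0,"wx": 0,"wy": 0,"wz": 0,"grip": 94}
    - {"dx": 0.49,"dy": 0.946,"dz": 0,"wx": 0,"wy": 0,"wz": 0,"grip": 94}

```text
time_s: 1.35
eef_pos: [0.2891, -0.3127, 0.205]
tool_rot: [-0.0, 0.996, 0.087, -0.0]
force: [-0.2, -0.4, 0.7]
width: 0.0937
```

Call:
step_arm:
  increments:
    - {"dx": 0.49,"dy": 0.946,"dz": 0,"wx": 0,"wy": 0,"wz": 0,"grip": 94}
    - {"dx": 0.49,"dy": 0.946,"dz": 0,"wx": 0,"wy": 0,"wz": 0,"grip": 94}
    - {"dx": 0.49,"dy": 0.946,"dz": 0,"wx": 0,"wy": 0,"wz": 0,"grip": 94}
    - {"dx": 0.49,"dy": 0.946,"dz": 0,"wx": 0,"wy": 0,"wz": 0,"grip": 94}
    - {"dx": 0.49,"dy": 0.946,"dz": 0,"wx": 0,"wy": 0,"wz": 0,"grip": 94}
    - {"dx": 0.49,"dy": 0.946,"dz": 0,"wx": 0,"wy": 0,"wz": 0,"grip": 94}
    - {"dx": 0.49,"dy": 0.946,"dz": 0,"wx": 0,"wy": 0,"wz": 0,"grip": 94}
    - {"dx": 0.49,"dy": 0.946,"dz": 0,"wx": 0,"wy": 0,"wz": 0,"grip": 94}
    - {"dx": 0.49,"dy": 0.946,"dz": 0,"wx": 0,"wy": 0,"wz": 0,"grip": 94}
    - {"dx": 0.49,"dy": 0.946,"dz": 0,"wx": 0,"wy": 0,"wz": 0,"grip": 94}

```text
time_s: 2.6
eef_pos: [0.4114, -0.0764, 0.205]
tool_rot: [-0.0, 0.996, 0.087, -0.0]
force: [0.8, 0.6, -0.1]
width: 0.094
```

Call:
step_arm:
  increments:
    - {"dx": 0.49,"dy": 0.946,"dz": -0.5,"wx": 0,"wy": 0,"wz": 0,"grip": 60}
    - {"dx": 0.49,"dy": 0.946,"dz": -0.5,"wx": 0,"wy": 0,"wz": 0,"grip": 60}
    - {"dx": 0.49,"dy": 0.946,"dz": -0.5,"wx": 0,"wy": 0,"wz": 0,"grip": 60}
    - {"dx": 0.49,"dy": 0.946,"dz": -0.5,"wx": 0,"wy": 0,"wz": 0,"grip": 60}
    - {"dx": 0,"dy": 0,"dz": -0.5,"wx": 0,"wy": 0,"wz": 0,"grip": 60}

```text
time_s: 3.22
eef_pos: [0.4605, 0.0183, 0.1421]
tool_rot: [-0.0, 0.996, 0.089, -0.0]
force: [-0.0, 0.1, -0.6]
width: 0.0598
```

Call:
step_arm:
  increments:
    - {"dx": 0.04,"dy": 0,"dz": -1,"wx": 0,"wy": 0,"wz": 0,"grip": 50}
    - {"dx": 0,"dy": 0,"dz": -1,"wx": 0,"wy": 0,"wz": 0,"grip": 50}
    - {"dx": 0,"dy": 0,"dz": -1,"wx": 0,"wy": 0,"wz": 0,"grip": 50}
    - {"dx": 0,"dy": 0,"dz": 0,"wx": 0,"wy": 0,"wz": 0,"grip": 10}
    - {"dx": 0,"dy": 0,"dz": 0,"wx": 0,"wy": 0,"wz": 0,"grip": 8}
    - {"dx": 0,"dy": 0,"dz": 0,"wx": 0,"wy": 0,"wz": 0,"grip": 8}
    - {"dx": 0,"dy": 0,"dz": 0,"wx": 0,"wy": 0,"wz": 0,"grip": 8}
  newtons: 20

```text
time_s: 4.1
eef_pos: [0.4624, 0.0171, 0.069]
tool_rot: [0.0, 0.996, 0.087, 0.001]
force: [-0.5, 0.4, 1.5]
width: 0.0134
```

Call:
step_arm:
  increments:
    - {"dx": 0,"dy": 0,"dz": 0.5,"wx": 0,"wy": 0,"wz": 0,"grip": 8}
    - {"dx": 0,"dy": 0,"dz": 0.9,"wx": 0,"wy": 0,"wz": 0,"grip": 8}
    - {"dx": 0,"dy": 0,"dz": 1,"wx": 0,"wy": 0,"wz": 0,"grip": 8}
    - {"dx": 0.3,"dy": -0.2,"dz": 1,"wx": 0,"wy": 0,"wz": 0,"grip": 8}
    - {"dx": 0.8,"dy": -0.6,"dz": 0,"wx": 0,"wy": 0,"wz": 0,"grip": 8}
    - {"dx": 0.9,"dy": -0.7,"dz": 0,"wx": 0,"wy": 0,"wz": 0,"grip": 8}
    - {"dx": 0.9,"dy": -0.7,"dz": 0,"wx": 0,"wy": 0,"wz": 0,"grip": 8}
    - {"dx": 0.9,"dy": -0.7,"dz": 0,"wx": 0,"wy": 0,"wz": 0,"grip": 8}
    - {"dx": 0.9,"dy": -0.7,"dz": 0,"wx": 0,"wy": 0,"wz": 0,"grip": 8}
    - {"dx": 0.8,"dy": -0.7,"dz": 0,"wx": 0,"wy": 0,"wz": 0,"grip": 8}

```text
time_s: 5.35
eef_pos: [0.6, -0.0909, 0.1541]
tool_rot: [0.0, 0.996, 0.088, 0.001]
force: [0.5, 1.2, -1.2]
width: 0.0131
```

Call:
step_arm:
  increments:
    - {"dx": 0.46,"dy": -0.9,"dz": 0,"wx": 0,"wy": 0,"wz": 0,"grip": 8}
    - {"dx": 0,"dy": -0.9,"dz": 0,"wx": 0,"wy": 0,"wz": 0,"grip": 8}
    - {"dx": 0,"dy": -0.9,"dz": 0,"wx": 0,"wy": 0,"wz": 0,"grip": 8}
    - {"dx": 0,"dy": -0.9,"dz": 0,"wx": 0,"wy": 0,"wz": 0,"grip": 8}
    - {"dx": 0,"dy": -0.9,"dz": 0,"wx": 0,"wy": 0,"wz": 0,"grip": 8}
    - {"dx": 0,"dy": -0.44,"dz": 0,"wx": 0,"wy": 0,"wz": 0,"grip": 8}
    - {"dx": 0,"dy": 0,"dz": 0,"wx": 0,"wy": 0,"wz": 0,"grip": 8}

```text
time_s: 6.22
eef_pos: [0.6103, -0.2146, 0.1528]
tool_rot: [-0.0, 0.996, 0.087, -0.0]
force: [0.3, -1.1, 1.4]
width: 0.0134
```

```bash
python3 - <<'E'
from h import *
import pickle
s=snap('scene','s1.png');t=snap('top','t1.png');pickle.dump((s,t),open('1.pkl','wb'))
o=get_obs();print(o['eef_pos'],o['width'],o['force'])
p=o['eef_pos']
h=np.array([.6115,-.2315,.066])
print('hole s',proj(s,h),'tcp s',proj(s,p),'tip exp',proj(s,p-[0,0,.053]))
a=cv2.resize(s['image'][190:290,200:320],(600,500),interpolation=cv2.INTER_CUBIC)
cv2.imwrite('pics/c3.png',a[:,:,::-1])
E
```

```text
[ 0.61043658 -0.21332547  0.15281357] 0.013154713039585602 [0.62142087 0.41117147 0.33582428]
hole s [[256.33404747 260.6510794 ]] tcp s [[258.49599758 237.23828244]] tip exp [[261.01762095 253.33436982]]
```

View pics/c3.png

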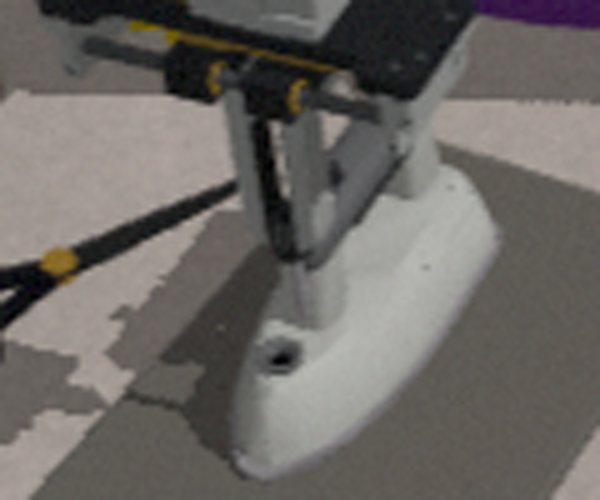

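The scene crop shows the rod hanging between the fingers, with the collar at about full (258,240) and the tip at about (260,251). The hole is at (256,261). I am still about 18 mm short in y, so I will correct that, come down to just above the mouth and look again.

Call:
step_arm:
  increments:
    - {"dx": 0.06,"dy": -0.71,"dz": 0,"wx": 0,"wy": 0,"wz": 0,"grip": 8}
    - {"dx": 0,"dy": 0,"dz": -0.6,"wx": 0,"wy": 0,"wz": 0,"grip": 8}
    - {"dx": 0,"dy": 0,"dz": -0.36,"wx": 0,"wy": 0,"wz": 0,"grip": 8}
    - {"dx": 0,"dy": 0,"dz": 0,"wx": 0,"wy": 0,"wz": 0,"grip": 8}

```text
time_s: 6.82
eef_pos: [0.6107, -0.2306, 0.1267]
tool_rot: [-0.001, 0.996, 0.088, -0.002]
force: [0.4, -0.1, 0.1]
width: 0.0135
```

```bash
python3 - <<'E'
from h import *
import pickle
s=snap('scene','s2.png');t=snap('top','t2.png');pickle.dump((s,t),open('2.pkl','wb'))
o=get_obs();print(o['eef_pos'],o['width'],o['force'])
p=o['eef_pos']
print('tip exp',proj(s,p-[0,0,.055]),proj(s,p-[0,0,.009]))
a=cv2.resize(s['image'][225:275,230:280],(400,400),interpolation=cv2.INTER_CUBIC)
b=cv2.resize(t['image'][180:230,345:395],(400,400),interpolation=cv2.INTER_CUBIC)
cv2.imwrite('pics/c4.png',np.hstack([a,b])[:,:,::-1])
E
```

```text
[ 0.6118256  -0.23115113  0.12847457] 0.013366385419103882 [-0.15629826  0.88965229  0.4871821 ]
tip exp [[256.00975725 258.67461654]] [[253.73055852 245.24112252]]
```

View pics/c4.png

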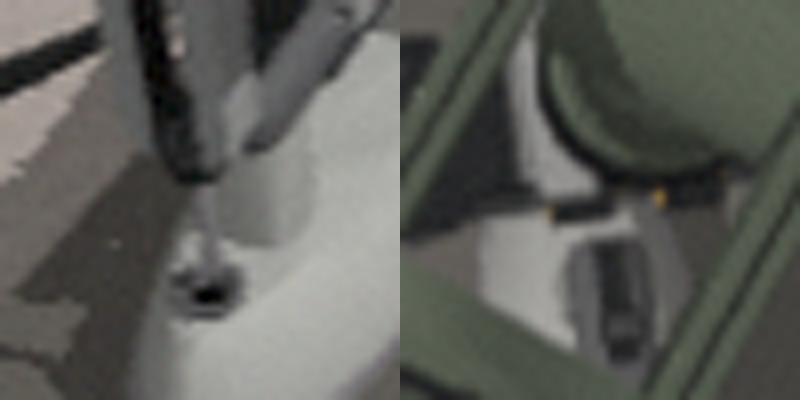

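The stem runs from crop (205,185) to a tip near (210,263), which is full (256,258). The hole is at full (256,261.5), exactly where the tip will arrive after another 10 mm down. The alignment is good, so I'll insert.

Call:
step_arm:
  increments:
    - {"dx": 0,"dy": 0,"dz": -0.4,"wx": 0,"wy": 0,"wz": 0,"grip": 8}
    - {"dx": 0,"dy": 0,"dz": -0.4,"wx": 0,"wy": 0,"wz": 0,"grip": 8}
    - {"dx": 0,"dy": 0,"dz": -0.3,"wx": 0,"wy": 0,"wz": 0,"grip": 8}
    - {"dx": 0,"dy": 0,"dz": 0,"wx": 0,"wy": 0,"wz": 0,"grip": 8}

```text
time_s: 7.42
eef_pos: [0.6115, -0.2317, 0.1004]
tool_rot: [-0.0, 0.996, 0.087, -0.001]
force: [-0.3, -1.8, -0.9]
width: 0.0132
```

Call:
step_arm:
  increments:
    - {"dx": 0,"dy": 0,"dz": -0.4,"wx": 0,"wy": 0,"wz": 0,"grip": 8}
    - {"dx": 0,"dy": 0,"dz": -0.4,"wx": 0,"wy": 0,"wz": 0,"grip": 8}
    - {"dx": 0,"dy": 0,"dz": -0.2,"wx": 0,"wy": 0,"wz": 0,"grip": 8}
    - {"dx": 0,"dy": 0,"dz": 0,"wx": 0,"wy": 0,"wz": 0,"grip": 8}

```text
time_s: 7.92
eef_pos: [0.6119, -0.2317, 0.076]
tool_rot: [0.0, 0.996, 0.087, -0.0]
force: [0.9, -1.9, -1.1]
width: 0.0135
```

Call:
step_arm:
  increments:
    - {"dx": 0,"dy": 0,"dz": -0.1,"wx": 0,"wy": 0,"wz": 0,"grip": 8}
    - {"dx": 0,"dy": 0,"dz": 0,"wx": 0,"wy": 0,"wz": 0,"grip": 8}

```text
time_s: 8.18
eef_pos: [0.6127, -0.2318, 0.0755]
tool_rot: [0.0, 0.996, 0.087, 0.001]
force: [-0.2, -1.2, 5.5]
width: 0.0133
```

Call:
step_arm:
  increments:
    - {"dx": 0,"dy": 0,"dz": -0.1,"wx": 0,"wy": 0,"wz": 0,"grip": 8}
    - {"dx": 0,"dy": 0,"dz": 0,"wx": 0,"wy": 0,"wz": 0,"grip": 8}
    - {"dx": 0,"dy": 0,"dz": 0,"wx": 0,"wy": 0,"wz": 0,"grip": 40}
    - {"dx": 0,"dy": 0,"dz": 0,"wx": 0,"wy": 0,"wz": 0,"grip": 40}
    - {"dx": 0,"dy": 0,"dz": 0.6,"wx": 0,"wy": 0,"wz": 0,"grip": 40}
    - {"dx": 0,"dy": 0,"dz": 1,"wx": 0,"wy": 0,"wz": 0,"grip": 40}
    - {"dx": 0,"dy": 0,"dz": 0.2,"wx": 0,"wy": 0,"wz": 0,"grip": 0}
    - {"dx": 0,"dy": 0,"dz": 0,"wx": 0,"wy": 0,"wz": 0,"grip": 0}
    - {"dx": 0,"dy": 0,"dz": 0,"wx": 0,"wy": 0,"wz": 0,"grip": 0}

```text
time_s: 9.3
eef_pos: [0.6112, -0.2311, 0.1153]
tool_rot: [-0.001, 0.996, 0.087, -0.001]
force: [0.3, 0.2, -0.2]
width: 0.0136
```

Call:
step_arm:
  increments:
    - {"dx": 0,"dy": 0,"dz": -0.5,"wx": 0,"wy": 0,"wz": 0,"grip": 0}
    - {"dx": 0,"dy": 0,"dz": -0.2,"wx": 0,"wy": 0,"wz": 0,"grip": 0}
    - {"dx": 0,"dy": 0,"dz": -0.2,"wx": 0,"wy": 0,"wz": 0,"grip": 0}
    - {"dx": 0,"dy": 0,"dz": 0,"wx": 0,"wy": 0,"wz": 0,"grip": 0}

```text
time_s: 9.8
eef_pos: [0.6122, -0.2313, 0.0951]
tool_rot: [-0.0, 0.996, 0.088, 0.0]
force: [-3.1, 1.9, 7.3]
width: 0.0004
```

Pressing on top met the rod at z ≈ 0.095, and the expected height when home is 0.094, so the rod is seated. Next is the selector.

Call:
step_arm:
  increments:
    - {"dx": 0,"dy": 0,"dz": 1,"wx": 0,"wy": 0,"wz": 0,"grip": 0}
    - {"dx": 0,"dy": 0,"dz": 1,"wx": 0,"wy": 0,"wz": 0,"grip": 0}
    - {"dx": 0,"dy": 0,"dz": 1,"wx": 0,"wy": 0,"wz": 0,"grip": 0}
    - {"dx": -0.9,"dy": -0.16,"dz": 0.08,"wx": 0,"wy": 0,"wz": 0,"grip": 0}
    - {"dx": -0.9,"dy": -0.16,"dz": 0,"wx": 0,"wy": 0,"wz": 0,"grip": 0}
    - {"dx": -0.9,"dy": -0.16,"dz": 0,"wx": 0,"wy": 0,"wz": 0,"grip": 0}
    - {"dx": -0.86,"dy": -0.15,"dz": 0,"wx": 0,"wy": 0,"wz": 0,"grip": 0}
    - {"dx": 0,"dy": 0,"dz": -0.8,"wx": 0,"wy": 0,"wz": 0,"grip": 0}
    - {"dx": 0,"dy": 0,"dz": -0.7,"wx": 0,"wy": 0,"wz": 0,"grip": 0}
    - {"dx": 0,"dy": 0,"dz": 0,"wx": 0,"wy": 0,"wz": 0,"grip": 0}

```text
time_s: 11.05
eef_pos: [0.5216, -0.2462, 0.131]
tool_rot: [-0.002, 0.996, 0.088, -0.002]
force: [-0.5, -0.1, -0.2]
width: 0.0002
```

```bash
python3 - <<'E'
from h import *
import pickle
s=snap('scene','s3.png');pickle.dump(s,open('3.pkl','wb'))
o=get_obs();print(o['eef_pos'],o['width'],o['force'])
print(proj(s,o['eef_pos']))
a=cv2.resize(s['image'][190:290,220:320],(600,600),interpolation=cv2.INTER_CUBIC)
cv2.imwrite('pics/c5.png',a[:,:,::-1])
E
```

```text
[ 0.52250644 -0.24674861  0.13222876] 0.0007693404152685504 [0.64901439 0.00540757 0.28387342]
[[269.82630151 217.92986902]]
```

View pics/c5.png

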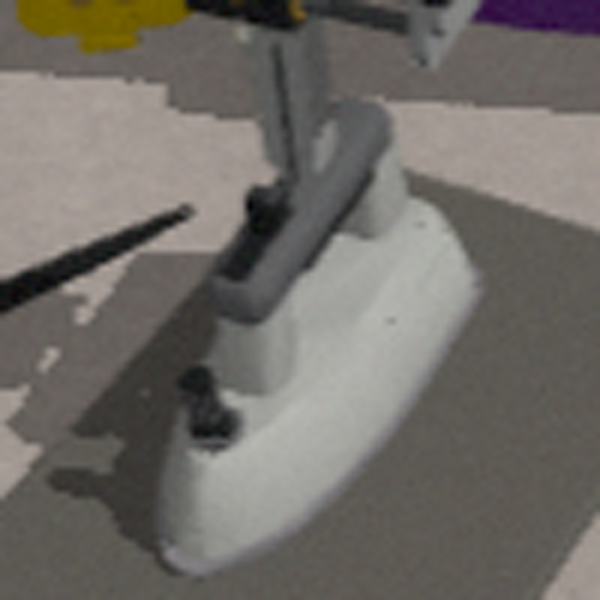

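The rod's collar sits on the boss at crop (210,430), and the shut fingers at (290,180) are right behind the selector block at (265,215). I'll lower slightly and push forward.

Call:
step_arm:
  increments:
    - {"dx": 0,"dy": 0,"dz": -0.16,"wx": 0,"wy": 0,"wz": 0,"grip": 0}
    - {"dx": 0.3,"dy": 0.052,"dz": 0,"wx": 0,"wy": 0,"wz": 0,"grip": 0}
    - {"dx": 0.3,"dy": 0.052,"dz": 0,"wx": 0,"wy": 0,"wz": 0,"grip": 0}
    - {"dx": 0.3,"dy": 0.052,"dz": 0,"wx": 0,"wy": 0,"wz": 0,"grip": 0}
    - {"dx": 0.3,"dy": 0.052,"dz": 0,"wx": 0,"wy": 0,"wz": 0,"grip": 0}
    - {"dx": 0.15,"dy": 0.026,"dz": 0,"wx": 0,"wy": 0,"wz": 0,"grip": 0}

```text
time_s: 11.85
eef_pos: [0.5574, -0.2414, 0.1295]
tool_rot: [0.0, 0.996, 0.088, 0.0]
force: [-0.6, 0.2, 0.8]
width: 0.0005
```

Call:
step_arm:
  increments:
    - {"dx": 0.08,"dy": 0.014,"dz": 0,"wx": 0,"wy": 0,"wz": 0,"grip": 0}
    - {"dx": 0.06,"dy": 0.01,"dz": 0,"wx": 0,"wy": 0,"wz": 0,"grip": 0}

```text
time_s: 12.1
eef_pos: [0.5595, -0.2409, 0.1294]
tool_rot: [-0.0, 0.996, 0.087, -0.001]
force: [-5.0, -1.8, 3.2]
width: 0.0004
```

Call:
step_arm:
  increments:
    - {"dx": 0.06,"dy": 0.01,"dz": 0,"wx": 0,"wy": 0,"wz": 0,"grip": 0}
    - {"dx": 0,"dy": 0,"dz": 0,"wx": 0,"wy": 0,"wz": 0,"grip": 0}

```text
time_s: 12.35
eef_pos: [0.5595, -0.2409, 0.1294]
tool_rot: [-0.0, 0.996, 0.087, -0.002]
force: [-6.2, -0.6, 4.2]
width: 0.0007
```

The force rose from about 1 N to 6 N and the tool stopped with the block's face at iron x ≈ 23–24, so the selector is at its front stop. I'll back off, open and look before grasping.

Call:
step_arm:
  increments:
    - {"dx": -0.3,"dy": -0.05,"dz": 0,"wx": 0,"wy": 0,"wz": 0,"grip": 0}
    - {"dx": -0.3,"dy": -0.05,"dz": 0.8,"wx": 0,"wy": 0,"wz": 0,"grip": 0}
    - {"dx": -0.4,"dy": -0.07,"dz": 0.8,"wx": 0,"wy": 0,"wz": 0,"grip": 70}
    - {"dx": 0,"dy": 0,"dz": 0.4,"wx": 0,"wy": 0,"wz": 0,"grip": 70}
    - {"dx": 0,"dy": 0,"dz": 0,"wx": 0,"wy": 0,"wz": 0,"grip": 70}
    - {"dx": 0,"dy": 0,"dz": 0,"wx": 0,"wy": 0,"wz": 0,"grip": 70}

```text
time_s: 13.1
eef_pos: [0.5367, -0.2446, 0.1792]
tool_rot: [-0.0, 0.996, 0.088, -0.0]
force: [-0.0, -0.3, -0.3]
width: 0.037
```

```bash
python3 - <<'E'
from h import *
import pickle
s=snap('scene','s4.png');t=snap('top','t4.png');pickle.dump((s,t),open('4.pkl','wb'))
o=get_obs();print(o['eef_pos'],o['width'],o['force'],o['joint_pos'])
print(proj(s,[o['eef_pos']]))
a=cv2.resize(s['image'][190:290,220:320],(400,400),interpolation=cv2.INTER_CUBIC)
b=cv2.resize(t['image'][180:280,320:420],(400,400),interpolation=cv2.INTER_CUBIC)
cv2.imwrite('pics/c6.png',np.hstack([a,b])[:,:,::-1])
E
```

```text
[ 0.53638345 -0.24442722  0.1785407 ] 0.045211990125519554 [-0.58062954 -0.59203068  0.38739451] [-5.74386064e-01  2.60383636e-01  1.53282889e+00  7.36505269e-05
  1.35003789e+00  8.21098413e-01]
[[265.37999501 206.89848834]]
```

View pics/c6.png

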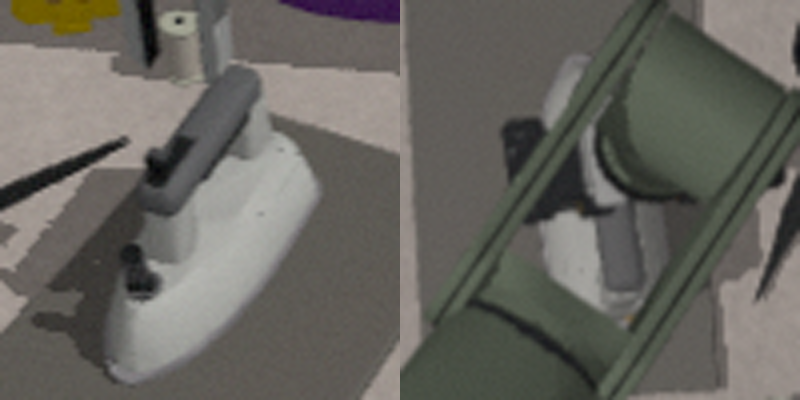

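The selector block is now at the front end of its slot at crop (160,165), with the dark slot visible behind it, and the rod is home at (140,275). The top crop shows the fingers straddling the handle. I'll grasp the handle.

Call:
step_arm:
  increments:
    - {"dx": 0,"dy": 0,"dz": -0.86,"wx": 0,"wy": 0,"wz": 0,"grip": 70}
    - {"dx": 0,"dy": 0,"dz": -1,"wx": 0,"wy": 0,"wz": 0,"grip": 70}
    - {"dx": 0,"dy": 0,"dz": -1,"wx": 0,"wy": 0,"wz": 0,"grip": 70}
    - {"dx": 0,"dy": 0,"dz": -0.6,"wx": 0,"wy": 0,"wz": 0,"grip": 70}
    - {"dx": 0,"dy": 0,"dz": 0,"wx": 0,"wy": 0,"wz": 0,"grip": 20}
    - {"dx": 0,"dy": 0,"dz": 0,"wx": 0,"wy": 0,"wz": 0,"grip": 20}
    - {"dx": 0,"dy": 0,"dz": 0,"wx": 0,"wy": 0,"wz": 0,"grip": 20}
    - {"dx": 0,"dy": 0,"dz": 0,"wx": 0,"wy": 0,"wz": 0,"grip": 20}
  newtons: 55

```text
time_s: 14.2
eef_pos: [0.5374, -0.2452, 0.094]
tool_rot: [0.001, 0.996, 0.087, 0.001]
force: [0.3, -0.1, 0.1]
width: 0.0331
```

Call:
step_arm:
  increments:
    - {"dx": 0,"dy": 0,"dz": 0,"wx": 0,"wy": 0,"wz": 0,"grip": 20}
    - {"dx": 0,"dy": 0,"dz": 0,"wx": 0,"wy": 0,"wz": 0,"grip": 20}
    - {"dx": 0,"dy": 0,"dz": 0.2,"wx": 0,"wy": 0,"wz": 0,"grip": 20}
    - {"dx": 0,"dy": 0,"dz": 0.4,"wx": 0,"wy": 0,"wz": 0,"grip": 20}
    - {"dx": 0,"dy": 0,"dz": 0.5,"wx": 0,"wy": 0,"wz": 0,"grip": 20}

```text
time_s: 14.82
eef_pos: [0.5357, -0.2439, 0.1197]
tool_rot: [-0.001, 0.996, 0.087, -0.001]
force: [0.9, 0.1, -6.3]
width: 0.0296
```

Call:
step_arm:
  increments:
    - {"dx": 0,"dy": 0,"dz": 0.8,"wx": 0,"wy": 0,"wz": 0,"grip": 20}
    - {"dx": 0,"dy": 0,"dz": 1,"wx": 0,"wy": 0,"wz": 0,"grip": 20}
    - {"dx": 0,"dy": 0,"dz": 1,"wx": 0,"wy": 0,"wz": 0,"grip": 20}
    - {"dx": 0,"dy": 0,"dz": 1,"wx": 0,"wy": 0,"wz": 0,"grip": 20}
    - {"dx": 0,"dy": 0.4,"dz": 0.2,"wx": 0,"wy": 0,"wz": 0,"grip": 20}
    - {"dx": 0,"dy": 0.8,"dz": 0,"wx": 0,"wy": 0,"wz": 0,"grip": 20}
    - {"dx": 0,"dy": 0.9,"dz": 0,"wx": 0,"wy": 0,"wz": 0,"grip": 20}
    - {"dx": 0,"dy": 0.9,"dz": 0,"wx": 0,"wy": 0,"wz": 0,"grip": 20}
    - {"dx": 0,"dy": 0.9,"dz": 0,"wx": 0,"wy": 0,"wz": 0,"grip": 20}
    - {"dx": 0,"dy": 0.9,"dz": 0,"wx": 0,"wy": 0,"wz": 0,"grip": 20}

```text
time_s: 16.08
eef_pos: [0.5366, -0.1228, 0.2202]
tool_rot: [-0.0, 0.996, 0.088, -0.0]
force: [0.5, -0.5, -7.5]
width: 0.0297
```

Call:
step_arm:
  increments:
    - {"dx": 0.116,"dy": 0.95,"dz": 0,"wx": 0.056,"wy": -0.3075,"wz": 0,"grip": 20}
    - {"dx": 0.116,"dy": 0.95,"dz": 0,"wx": 0.056,"wy": -0.3075,"wz": 0,"grip": 20}
    - {"dx": 0.116,"dy": 0.95,"dz": 0,"wx": 0.056,"wy": -0.3075,"wz": 0,"grip": 20}
    - {"dx": 0.116,"dy": 0.95,"dz": 0,"wx": 0.056,"wy": -0.3075,"wz": 0,"grip": 20}
    - {"dx": 0.116,"dy": 0.95,"dz": 0,"wx": 0.056,"wy": -0.3075,"wz": 0,"grip": 20}
    - {"dx": 0.116,"dy": 0.95,"dz": 0,"wx": 0.056,"wy": -0.3075,"wz": 0,"grip": 20}
    - {"dx": 0.116,"dy": 0.95,"dz": 0,"wx": 0.056,"wy": -0.3075,"wz": 0,"grip": 20}
    - {"dx": 0.116,"dy": 0.95,"dz": 0,"wx": 0.056,"wy": -0.3075,"wz": 0,"grip": 20}
    - {"dx": 0.116,"dy": 0.95,"dz": 0,"wx": 0.056,"wy": -0.3075,"wz": 0,"grip": 20}
    - {"dx": 0.116,"dy": 0.95,"dz": 0,"wx": 0.056,"wy": -0.3075,"wz": 0,"grip": 20}

```text
time_s: 17.32
eef_pos: [0.5637, 0.1144, 0.2193]
tool_rot: [-0.02, 0.973, 0.086, 0.214]
force: [0.5, 1.1, -7.2]
width: 0.0296
```

Call:
step_arm:
  increments:
    - {"dx": 0,"dy": 0.95,"dz": 0,"wx": 0,"wy": 0,"wz": 0,"grip": 20}
    - {"dx": 0,"dy": 0.95,"dz": 0,"wx": 0,"wy": 0,"wz": 0,"grip": 20}
    - {"dx": 0,"dy": 0.9,"dz": 0,"wx": 0,"wy": 0,"wz": 0,"grip": 20}
    - {"dx": 0,"dy": 0.7,"dz": 0,"wx": 0,"wy": 0,"wz": 0,"grip": 20}
    - {"dx": 0,"dy": 0.44,"dz": 0,"wx": 0,"wy": 0,"wz": 0,"grip": 20}
    - {"dx": 0,"dy": 0.2,"dz": 0,"wx": 0,"wy": 0,"wz": 0,"grip": 20}
    - {"dx": 0,"dy": 0,"dz": 0,"wx": 0,"wy": 0,"wz": 0,"grip": 20}

```text
time_s: 18.2
eef_pos: [0.5653, 0.2163, 0.2201]
tool_rot: [-0.02, 0.973, 0.086, 0.215]
force: [-1.4, -0.1, -6.7]
width: 0.0296
```

```bash
python3 - <<'E'
from h import *
import pickle
s=snap('scene','s5.png');t=snap('top','t5.png');pickle.dump((s,t),open('5.pkl','wb'))
o=get_obs();print(o['eef_pos'],o['tool_rot'],o['width'],o['force'],o['joint_pos'])
a=cv2.resize(s['image'][230:430,350:500],(450,600),interpolation=cv2.INTER_CUBIC)
b=cv2.resize(t['image'][140:280,180:260],(343,600),interpolation=cv2.INTER_CUBIC)
cv2.imwrite('pics/c7.png',np.hstack([a,b])[:,:,::-1])
E
```

```text
[0.56558526 0.21568591 0.22027707] [-0.01979016  0.97263486  0.08515632  0.21526303] 0.029437625279890394 [ 0.32740159  0.46528199 -6.8526736 ] [ 0.23486943 -0.01746291  1.82244977 -0.03005315  0.90164096  1.64444132]
```

View pics/c7.png

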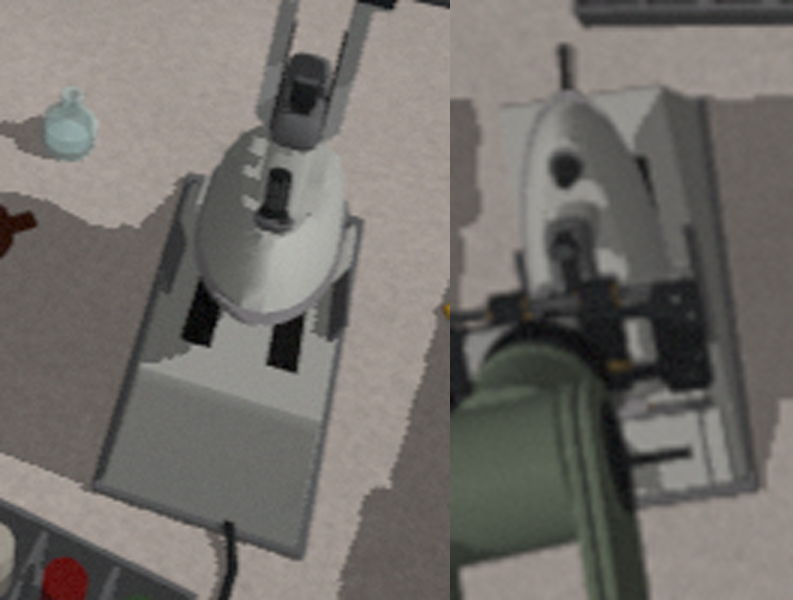

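The iron is held nose-up above the slope. In the scene crop the rod is at (280,190) and the nose at (258,318). In the top crop the rod is at (567,167) and the nose at (567,92). I'll compare these with where a rigidly held iron should appear.

```bash
python3 - <<'E'
from h import *
import pickle
from scipy.spatial.transform import Rotation as Ro
s,t=pickle.load(open('5.pkl','rb')); o=get_obs()
p=o['eef_pos'];q=o['tool_rot'];R=Ro.from_quat([q[1],q[2],q[3],q[0]]).as_matrix()
print(R.round(3))
B=np.c_[R[:,0],-R[:,1],-R[:,2]]
print('yaw',np.degrees(np.arctan2(B[1,0],B[0,0])),'pitch',np.degrees(np.arcsin(B[2,0])))
P=lambda v:p+B@(np.array(v)-[-.008,0,.080])
sc=lambda u,v:(350+u/3,230+v/3); tc=lambda u,v:(180+(u-450)/4.2875,140+v/4.2857)
for n,v,a,b in [('nose',[.107,0,.007],sc(258,320),tc(567,92)),('rodtop',[.068,0,.082],sc(281,175),tc(567,167)),('selector top',[.030,0,.1295],sc(306,62),tc(567,232))]:
    X=P(v);m,e=tri(s,a,t,b)
    print(n,'pred',X.round(4),'meas',m.round(4),'gap',round(e,4),'pred px',proj(s,X).round(1),np.round(a,1),proj(t,X).round(1),np.round(b,1))
E
```

```text
[[ 0.893  0.174  0.415]
 [ 0.157 -0.985  0.075]
 [ 0.422 -0.002 -0.907]]
yaw 9.981545266667856 pitch 24.9681995184902
nose pred [0.6986 0.2392 0.2026] meas [0.6968 0.2409 0.1953] gap 0.0067 pred px [[433.5 334.4]] [436.  336.7] [[206.2 160.6]] [207.3 161.5]
rodtop pred [0.6326 0.2275 0.2542] meas [0.6359 0.2247 0.254 ] gap 0.0028 pred px [[445.  287.6]] [443.7 288.3] [[205.7 180.2]] [207.3 179. ]
selector top pred [0.579  0.2179 0.2812] meas [0.5866 0.2139 0.3001] gap 0.0035 pred px [[452.6 256.2]] [452.  250.7] [[206.4 198.3]] [207.3 194.1]
```

Call:
step_arm:
  increments:
    - {"dx": 0.22,"dy": 0.04,"dz": -0.6,"wx": 0,"wy": 0,"wz": 0.04,"grip": 20}
    - {"dx": 0.22,"dy": 0.04,"dz": -0.7,"wx": 0,"wy": 0,"wz": 0,"grip": 20}
    - {"dx": 0.22,"dy": 0.04,"dz": -0.65,"wx": 0,"wy": 0,"wz": 0,"grip": 20}
    - {"dx": 0,"dy": 0,"dz": 0,"wx": 0,"wy": 0,"wz": 0,"grip": 20}

```text
time_s: 18.8
eef_pos: [0.5807, 0.2184, 0.1683]
tool_rot: [-0.02, 0.973, 0.088, 0.213]
force: [0.6, -0.3, -7.1]
width: 0.0298
```

Call:
step_arm:
  increments:
    - {"dx": 0.066,"dy": 0.012,"dz": -0.145,"wx": 0,"wy": 0,"wz": 0,"grip": 20}
    - {"dx": 0.033,"dy": 0.006,"dz": -0.0725,"wx": 0,"wy": 0,"wz": 0,"grip": 20}
    - {"dx": 0,"dy": 0,"dz": 0,"wx": 0,"wy": 0,"wz": 0,"grip": 20}

```text
time_s: 19.18
eef_pos: [0.585, 0.2197, 0.1667]
tool_rot: [-0.021, 0.972, 0.088, 0.216]
force: [0.1, -0.2, -8.3]
width: 0.0297
```

Call:
step_arm:
  increments:
    - {"dx": 0.033,"dy": 0.006,"dz": -0.0725,"wx": 0,"wy": 0,"wz": 0,"grip": 20}
    - {"dx": 0.033,"dy": 0.006,"dz": -0.0725,"wx": 0,"wy": 0,"wz": 0,"grip": 20}
    - {"dx": 0,"dy": 0,"dz": 0,"wx": 0,"wy": 0,"wz": 0,"grip": 20}

```text
time_s: 19.55
eef_pos: [0.5859, 0.2202, 0.1647]
tool_rot: [-0.021, 0.972, 0.088, 0.216]
force: [-11.3, -2.5, 6.1]
width: 0.0294
```

Call:
step_arm:
  increments:
    - {"dx": 0.033,"dy": 0.006,"dz": -0.0725,"wx": 0,"wy": 0,"wz": 0,"grip": 20}
    - {"dx": 0,"dy": 0,"dz": 0,"wx": 0,"wy": 0,"wz": 0,"grip": 20}

```text
time_s: 19.8
eef_pos: [0.5858, 0.2204, 0.1646]
tool_rot: [-0.02, 0.972, 0.089, 0.215]
force: [-23.3, -3.7, 17.5]
width: 0.0294
```

Contact has been made. The TCP is at rest z ≈ 83 mm, and about 82 is expected when flush, so I am only pressing now. I'll ease off the press, loosen the grip so the sole settles flush, then slide downhill to the heel stop.

Call:
step_arm:
  increments:
    - {"dx": -0.06,"dy": -0.01,"dz": 0.13,"wx": 0,"wy": 0,"wz": 0,"grip": 20}
    - {"dx": 0,"dy": 0,"dz": 0,"wx": 0,"wy": 0,"wz": 0,"grip": 20}
  newtons: 15

```text
time_s: 20.05
eef_pos: [0.5857, 0.2201, 0.1649]
tool_rot: [-0.021, 0.972, 0.088, 0.216]
force: [-5.8, 0.0, -1.9]
width: 0.0298
```

Call:
step_arm:
  increments:
    - {"dx": 0,"dy": 0,"dz": 0,"wx": 0,"wy": 0,"wz": 0,"grip": 20}
    - {"dx": -0.07,"dy": -0.013,"dz": -0.034,"wx": 0,"wy": 0,"wz": 0,"grip": 20}
    - {"dx": -0.07,"dy": -0.013,"dz": -0.034,"wx": 0,"wy": 0,"wz": 0,"grip": 20}
    - {"dx": 0,"dy": 0,"dz": 0,"wx": 0,"wy": 0,"wz": 0,"grip": 20}

```text
time_s: 20.55
eef_pos: [0.5837, 0.2194, 0.1637]
tool_rot: [-0.021, 0.972, 0.088, 0.217]
force: [0.8, 1.3, -0.6]
width: 0.0301
```

```bash
cat >> h.py <<'E'
def rest(p,rs=None,yaw=10.3):
    r=np.array([.512,.2065,.038]) if rs is None else rs
    c,s_=np.cos(np.radians(yaw)),np.sin(np.radians(yaw)); d=np.array([c,s_,0]);C,S=np.cos(np.radians(25)),np.sin(np.radians(25))
    A=np.c_[C*d+[0,0,S],[-s_,c,0],-S*d+[0,0,C]]
    return A,r
E
python3 - <<'E'
from h import *
o=get_obs();A,r=rest(0);print((A.T@(o['eef_pos']-r)).round(4),o['force'],(A.T@o['force']).round(1),o['tool_rot'],o['width'])
E
```

```text
[ 1.192e-01 -1.000e-04  8.320e-02] [ 0.7773074   1.29858711 -0.63515071] [ 0.6  1.1 -1. ] [-0.0207616   0.97189341  0.08814786  0.21730649] 0.030092744815868468
```

Call:
step_arm:
  increments:
    - {"dx": -0.07,"dy": -0.013,"dz": -0.034,"wx": 0,"wy": 0,"wz": 0,"grip": 20}
    - {"dx": -0.05,"dy": -0.01,"dz": -0.024,"wx": 0,"wy": 0,"wz": 0,"grip": 20}
    - {"dx": 0,"dy": 0,"dz": 0,"wx": 0,"wy": 0,"wz": 0,"grip": 20}

```text
time_s: 20.92
eef_pos: [0.58, 0.2187, 0.1619]
tool_rot: [-0.021, 0.972, 0.088, 0.217]
force: [1.9, 1.3, 1.8]
width: 0.0295
```

Call:
step_arm:
  increments:
    - {"dx": -0.05,"dy": -0.01,"dz": -0.024,"wx": 0,"wy": 0,"wz": 0,"grip": 20}
    - {"dx": 0,"dy": 0,"dz": 0,"wx": 0,"wy": 0,"wz": 0,"grip": 20}

```text
time_s: 21.18
eef_pos: [0.5787, 0.2185, 0.1613]
tool_rot: [-0.021, 0.972, 0.088, 0.217]
force: [0.5, 0.8, 3.7]
width: 0.0299
```

Call:
step_arm:
  increments:
    - {"dx": -0.05,"dy": -0.01,"dz": -0.024,"wx": 0,"wy": 0,"wz": 0,"grip": 20}
    - {"dx": 0,"dy": 0,"dz": 0,"wx": 0,"wy": 0,"wz": 0,"grip": 20}

```text
time_s: 21.42
eef_pos: [0.5774, 0.2183, 0.1607]
tool_rot: [-0.021, 0.972, 0.088, 0.217]
force: [0.8, 0.8, 4.4]
width: 0.0299
```

Call:
step_arm:
  increments:
    - {"dx": -0.05,"dy": -0.01,"dz": -0.024,"wx": 0,"wy": 0,"wz": 0,"grip": 20}
    - {"dx": 0,"dy": 0,"dz": 0,"wx": 0,"wy": 0,"wz": 0,"grip": 20}

```text
time_s: 21.68
eef_pos: [0.577, 0.2181, 0.1606]
tool_rot: [-0.021, 0.972, 0.088, 0.217]
force: [3.8, 0.7, 5.6]
width: 0.0301
```

Call:
step_arm:
  increments:
    - {"dx": -0.05,"dy": -0.01,"dz": -0.024,"wx": 0,"wy": 0,"wz": 0,"grip": 20}
    - {"dx": 0,"dy": 0,"dz": 0,"wx": 0,"wy": 0,"wz": 0,"grip": 20}

```text
time_s: 21.92
eef_pos: [0.5767, 0.2177, 0.1606]
tool_rot: [-0.021, 0.972, 0.088, 0.218]
force: [7.3, 0.3, 3.6]
width: 0.0296
```

```bash
python3 - <<'E'
from h import *
import pickle
s=snap('scene','s6.png');t=snap('top','t6.png');pickle.dump((s,t),open('6.pkl','wb'))
o=get_obs();A,r=rest(0);print((A.T@(o['eef_pos']-r)).round(4),(A.T@o['force']).round(1),o['width'])
P=lambda v:r+A@(np.array(v)+[.1225,0,0])
# home projections of rod collar/nose/handle
for n,v in dict(nose=[.107,0,.007],rodtop=[.068,0,.082],handrear=[-.088,0,.099],tabend=[-.123,0,.008]).items(): print(n,proj(s,P(v)).round(1),proj(t,P(v)).round(1))
a=cv2.resize(s['image'][240:390,380:480],(400,600),interpolation=cv2.INTER_CUBIC)
b=cv2.resize(t['image'][150:275,185:260],(360,600),interpolation=cv2.INTER_CUBIC)
cv2.imwrite('pics/c8.png',np.hstack([a,b])[:,:,::-1])
E
```

```text
[ 0.1114 -0.0005  0.0834] [ 8.  -1.   2.1] 0.030181422195866413
nose [[427.2 360.9]] [[209.2 160.2]]
rodtop [[438.3 315.5]] [[208.9 179.1]]
handrear [[446.4 277.1]] [[219.1 232.3]]
tabend [[438.4 307.6]] [[224.3 233.1]]
```

View pics/c8.png

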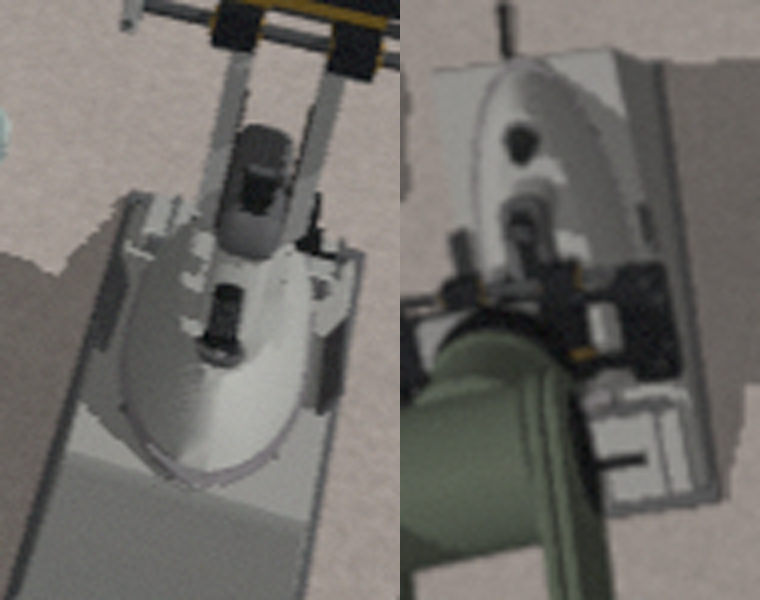

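The iron lies on the slope between the guides, nose at scene (430,362) against a predicted home of (427,361). The hand met a firm stop with 8 N along the slope. I'll release and retreat square to the slope, then look.

Call:
step_arm:
  increments:
    - {"dx": 0,"dy": 0,"dz": 0,"wx": 0,"wy": 0,"wz": 0,"grip": 45}
    - {"dx": 0,"dy": 0,"dz": 0,"wx": 0,"wy": 0,"wz": 0,"grip": 60}
    - {"dx": 0,"dy": 0,"dz": 0,"wx": 0,"wy": 0,"wz": 0,"grip": 60}
    - {"dx": -0.17,"dy": -0.03,"dz": 0.36,"wx": 0,"wy": 0,"wz": 0,"grip": 60}
    - {"dx": -0.33,"dy": -0.06,"dz": 0.72,"wx": 0,"wy": 0,"wz": 0,"grip": 60}
    - {"dx": -0.42,"dy": -0.08,"dz": 0.9,"wx": 0,"wy": 0,"wz": 0,"grip": 60}
    - {"dx": -0.42,"dy": -0.08,"dz": 0.9,"wx": 0,"wy": 0,"wz": 0,"grip": 60}

```text
time_s: 22.9
eef_pos: [0.5399, 0.2113, 0.2315]
tool_rot: [-0.021, 0.972, 0.088, 0.215]
force: [-0.2, 1.1, 0.3]
width: 0.0601
```

```bash
python3 - <<'E'
from h import *
import pickle
s=snap('scene','s7.png');pickle.dump(s,open('7.pkl','wb'))
o=get_obs();A,r=rest(0);print(o['eef_pos'],(A.T@(o['eef_pos']-r)).round(4),(A.T@o['force']).round(1),o['width'],o['joint_pos'])
for tr in(0,.006): print('lockgrip top',proj(s,r+A@[-.037,.034-tr,.048]))
print('stop',proj(s,[r+A@np.array(v) for v in ([-.001,-.015,.011],[-.001,.015,.011],[-.0,-.015,.008],[0,.015,.008])]))
a=cv2.resize(s['image'][260:370,390:480],(490,600),interpolation=cv2.INTER_CUBIC)
cv2.imwrite('pics/c9.png',a[:,:,::-1])
E
```

```text
[0.54120585 0.21185062 0.23566266] [0.1104 0.     0.1666] [0.9 0.8 2.6] 0.060213182601370624 [ 0.23689591 -0.09108867  1.86132833 -0.02657624  0.92965829  1.63778199]
lockgrip top [[458.37924152 289.68923091]]
lockgrip top [[455.75794925 289.02037511]]
stop [[432.2097608  304.57753534]
 [445.34615121 308.08754379]
 [431.8817612  305.91111422]
 [445.01440256 309.43052618]]
```

View pics/c9.png

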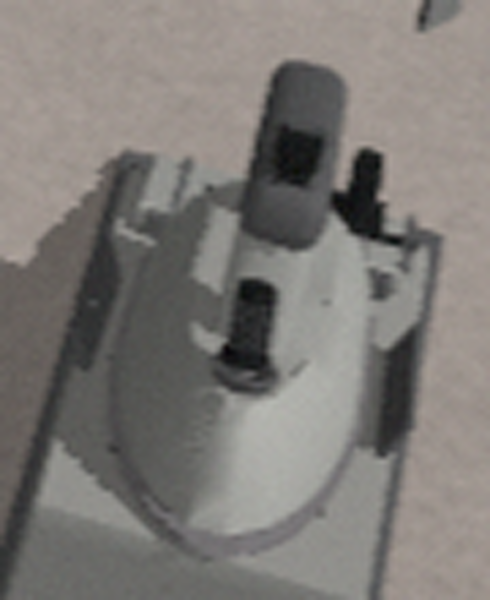

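The iron is seated and the hand is clear. The lock grip's top is at full (457.6,288.5), against a predicted (458.4,289.7) at zero travel, so it is open by about 2 mm of travel. Working out the moves for the lock.

```bash
python3 - <<'E'
from h import *
o=get_obs();A,r=rest(0);p=o['eef_pos'];print(p)
last=p
for v in([.110,.030,.167],[-.037,.060,.167],[-.037,.060,.033],[-.037,.046,.033],[-.037,.0165,.033]):
    X=r+A@np.array(v);print(v,X.round(4),'units',((X-last)/.025).round(3));last=X
print('unit -y 1mm',(-A[:,1]*.001/.025).round(4),'unit z',(A[:,2]/25).round(4))
E
```

```text
[0.54120585 0.21185062 0.23566266]
[0.11, 0.03, 0.167] [0.5353 0.2412 0.2358] units [-0.237  1.175  0.007]
[-0.037, 0.06, 0.167] [0.3988 0.2469 0.1737] units [-5.458  0.228 -2.485]
[-0.037, 0.06, 0.033] [0.4546 0.257  0.0523] units [ 2.229  0.405 -4.858]
[-0.037, 0.046, 0.033] [0.4571 0.2433 0.0523] units [ 0.1   -0.551  0.   ]
[-0.037, 0.0165, 0.033] [0.4623 0.2142 0.0523] units [ 0.211 -1.161  0.   ]
unit -y 1mm [ 0.0072 -0.0394 -0.    ] unit z [-0.0166 -0.003   0.0363]
```

Call:
step_arm:
  increments:
    - {"dx": -0.81,"dy": 0.2,"dz": -0.35,"wx": 0,"wy": 0,"wz": 0,"grip": 0}
    - {"dx": -0.81,"dy": 0.2,"dz": -0.35,"wx": 0,"wy": 0,"wz": 0,"grip": 0}
    - {"dx": -0.81,"dy": 0.2,"dz": -0.35,"wx": 0,"wy": 0,"wz": 0,"grip": 0}
    - {"dx": -0.81,"dy": 0.2,"dz": -0.35,"wx": 0,"wy": 0,"wz": 0,"grip": 0}
    - {"dx": -0.81,"dy": 0.2,"dz": -0.35,"wx": 0,"wy": 0,"wz": 0,"grip": 0}
    - {"dx": -0.81,"dy": 0.2,"dz": -0.35,"wx": 0,"wy": 0,"wz": 0,"grip": 0}
    - {"dx": -0.81,"dy": 0.2,"dz": -0.36,"wx": 0,"wy": 0,"wz": 0,"grip": 0}
    - {"dx": 0,"dy": 0,"dz": 0,"wx": 0,"wy": 0,"wz": 0,"grip": 0}
  newtons: 20

```text
time_s: 23.95
eef_pos: [0.3973, 0.2463, 0.1678]
tool_rot: [-0.02, 0.972, 0.089, 0.214]
force: [0.1, -0.1, 1.0]
width: 0.0007
```

```bash
python3 - <<'E'
from h import *
o=get_obs();A,r=rest(0);p=o['eef_pos'];print(p,(A.T@(p-r)).round(4),o['force'],o['tool_rot'],o['width'],o['joint_pos'].round(2))
X=r+A@np.array([-.037,.060,.033]);print(((X-p)/.025).round(3))
E
```

```text
[0.39725311 0.24631286 0.16782268] [-0.041   0.0597  0.1624] [ 0.12508497 -0.10332554  0.9914453 ] [-0.02042118  0.97244229  0.08906519  0.21449095] 0.0006897564681653673 [ 0.45 -0.27  2.15 -0.15  0.84  1.91]
[ 2.292  0.429 -4.622]
```

Call:
step_arm:
  increments:
    - {"dx": 0.46,"dy": 0.086,"dz": -0.92,"wx": 0,"wy": 0,"wz": 0,"grip": 0}
    - {"dx": 0.46,"dy": 0.086,"dz": -0.92,"wx": 0,"wy": 0,"wz": 0,"grip": 0}
    - {"dx": 0.46,"dy": 0.086,"dz": -0.92,"wx": 0,"wy": 0,"wz": 0,"grip": 0}
    - {"dx": 0.46,"dy": 0.086,"dz": -0.92,"wx": 0,"wy": 0,"wz": 0,"grip": 0}
    - {"dx": 0.23,"dy": 0.043,"dz": -0.46,"wx": 0,"wy": 0,"wz": 0,"grip": 0}
    - {"dx": 0.23,"dy": 0.043,"dz": -0.46,"wx": 0,"wy": 0,"wz": 0,"grip": 0}
    - {"dx": 0,"dy": 0,"dz": 0,"wx": 0,"wy": 0,"wz": 0,"grip": 0}

```text
time_s: 24.82
eef_pos: [0.4566, 0.2569, 0.0535]
tool_rot: [-0.02, 0.972, 0.088, 0.215]
force: [-0.0, 0.6, 0.2]
width: 0.0005
```

Call:
step_arm:
  increments:
    - {"dx": 0.05,"dy": -0.276,"dz": 0,"wx": 0,"wy": 0,"wz": 0,"grip": 0}
    - {"dx": 0.05,"dy": -0.276,"dz": 0,"wx": 0,"wy": 0,"wz": 0,"grip": 0}
    - {"dx": 0.05,"dy": -0.276,"dz": 0,"wx": 0,"wy": 0,"wz": 0,"grip": 0}

```text
time_s: 25.2
eef_pos: [0.4606, 0.2362, 0.0548]
tool_rot: [-0.021, 0.972, 0.088, 0.216]
force: [-0.7, 2.3, 0.7]
width: 0.0007
```

Call:
step_arm:
  increments:
    - {"dx": 0.05,"dy": -0.276,"dz": 0,"wx": 0,"wy": 0,"wz": 0,"grip": 0}
    - {"dx": 0.05,"dy": -0.276,"dz": 0,"wx": 0,"wy": 0,"wz": 0,"grip": 0}
    - {"dx": 0.03,"dy": -0.16,"dz": 0,"wx": 0,"wy": 0,"wz": 0,"grip": 0}
    - {"dx": 0,"dy": 0,"dz": 0,"wx": 0,"wy": 0,"wz": 0,"grip": 0}

```text
time_s: 25.7
eef_pos: [0.4634, 0.218, 0.0539]
tool_rot: [-0.02, 0.972, 0.088, 0.215]
force: [-1.0, -0.6, -0.4]
width: 0.0005
```

Call:
step_arm:
  increments:
    - {"dx": 0.014,"dy": -0.08,"dz": 0,"wx": 0,"wy": 0,"wz": 0,"grip": 0}
    - {"dx": 0,"dy": 0,"dz": 0,"wx": 0,"wy": 0,"wz": 0,"grip": 0}

```text
time_s: 25.95
eef_pos: [0.4636, 0.2165, 0.0538]
tool_rot: [-0.021, 0.972, 0.088, 0.215]
force: [0.7, 0.1, 0.6]
width: 0.0002
```

Call:
step_arm:
  increments:
    - {"dx": 0.014,"dy": -0.08,"dz": 0,"wx": 0,"wy": 0,"wz": 0,"grip": 0}
    - {"dx": 0,"dy": 0,"dz": 0,"wx": 0,"wy": 0,"wz": 0,"grip": 0}

```text
time_s: 26.2
eef_pos: [0.4639, 0.215, 0.0539]
tool_rot: [-0.021, 0.972, 0.088, 0.215]
force: [-1.3, 4.5, 0.1]
width: 0.0006
```

Call:
step_arm:
  increments:
    - {"dx": 0.014,"dy": -0.08,"dz": 0,"wx": 0,"wy": 0,"wz": 0,"grip": 0}
    - {"dx": 0,"dy": 0,"dz": 0,"wx": 0,"wy": 0,"wz": 0,"grip": 0}

```text
time_s: 26.45
eef_pos: [0.4639, 0.2147, 0.054]
tool_rot: [-0.023, 0.972, 0.088, 0.216]
force: [-2.0, 12.7, -2.3]
width: 0.0002
```

The lock stopped hard at rest y ≈ 17 mm, where the end stop predicts 16.5, with 12.7 N. I'll back off, retreat clear and do the final look.

Call:
step_arm:
  increments:
    - {"dx": -0.05,"dy": 0.3,"dz": 0,"wx": 0,"wy": 0,"wz": 0,"grip": 0}
    - {"dx": -0.46,"dy": -0.086,"dz": 0.92,"wx": 0,"wy": 0,"wz": 0,"grip": 0}
    - {"dx": -0.46,"dy": -0.086,"dz": 0.92,"wx": 0,"wy": 0,"wz": 0,"grip": 0}
    - {"dx": -0.46,"dy": -0.086,"dz": 0.92,"wx": 0,"wy": 0,"wz": 0,"grip": 0}
    - {"dx": -0.46,"dy": -0.086,"dz": 0.92,"wx": 0,"wy": 0,"wz": 0,"grip": 0}
    - {"dx": 0,"dy": -0.9,"dz": 0.9,"wx": 0,"wy": 0,"wz": 0,"grip": 0}
    - {"dx": 0,"dy": -0.9,"dz": 0.9,"wx": 0,"wy": 0,"wz": 0,"grip": 0}
    - {"dx": 0,"dy": -1,"dz": 0,"wx": 0,"wy": 0,"wz": 0,"grip": 0}
    - {"dx": 0,"dy": -1,"dz": 0,"wx": 0,"wy": 0,"wz": 0,"grip": 0}
    - {"dx": 0,"dy": -1,"dz": 0,"wx": 0,"wy": 0,"wz": 0,"grip": 0}

```text
time_s: 27.7
eef_pos: [0.417, 0.0903, 0.1911]
tool_rot: [-0.02, 0.972, 0.088, 0.215]
force: [0.5, -0.7, -0.1]
width: 0.0007
```

Call:
step_arm:
  increments:
    - {"dx": 0,"dy": -1,"dz": 0,"wx": 0,"wy": 0,"wz": 0,"grip": 0}
    - {"dx": 0,"dy": -1,"dz": 0,"wx": 0,"wy": 0,"wz": 0,"grip": 0}
    - {"dx": 0,"dy": -1,"dz": 0,"wx": 0,"wy": 0,"wz": 0,"grip": 0}
    - {"dx": 0,"dy": -1,"dz": 0,"wx": 0,"wy": 0,"wz": 0,"grip": 0}
    - {"dx": 0,"dy": 0,"dz": 0,"wx": 0,"wy": 0,"wz": 0,"grip": 0}

```text
time_s: 28.32
eef_pos: [0.4171, -0.0103, 0.191]
tool_rot: [-0.02, 0.973, 0.086, 0.215]
force: [-0.8, -0.2, 0.3]
width: 0.0005
```

```bash
python3 - <<'E'
from h import *
import pickle
s=snap('scene','s8.png');t=snap('top','t8.png');pickle.dump((s,t),open('8.pkl','wb'))
o=get_obs();A,r=rest(0);print(o['eef_pos'],o['force'])
P=lambda v:r+A@np.array(v)
for n,v in dict(lockgrip_top=[-.037,-.002,.048],boltend=[.012,-.002,.018],nose=[.2295,0,.007],rodtop=[.1905,0,.082],handrear=[.0345,0,.112]).items(): print(n,proj(s,P(v)).round(1),proj(t,P(v)).round(1))
a=cv2.resize(s['image'][260:370,390:480],(400,489),interpolation=cv2.INTER_CUBIC)
b=cv2.resize(t['image'][150:270,180:270],(400,533),interpolation=cv2.INTER_CUBIC)[:489]
b=cv2.resize(t['image'][155:265,180:270],(400,489),interpolation=cv2.INTER_CUBIC)
cv2.imwrite('pics/c10.png',np.hstack([a,b])[:,:,::-1])
# did loose things move? diff vs start
s0=pickle.load(open('scene0.pkl','rb'));d=(np.abs(s['image'].astype(int)-s0['image']).max(2)>40).astype(np.uint8)
n,l,st,ce=cv2.connectedComponentsWithStats(cv2.morphologyEx(d,cv2.MORPH_OPEN,np.ones((3,3))))
print(st[1:])
E
```

```text
[ 0.41695096 -0.00850689  0.19078698] [ 1.04689798 -0.1484374   0.22248656]
lockgrip_top [[442.8 285.7]] [[226.  248.6]]
boltend [[438.1 305.7]] [[223.8 230.3]]
nose [[427.2 360.9]] [[209.2 160.2]]
rodtop [[438.3 315.5]] [[208.9 179.1]]
handrear [[447.8 271.6]] [[218.7 233.7]]
[[ 218    0   63  104 2737]
 [ 402    0    3    2    6]
 [ 404    0   33   11  213]
 [ 465    0    4    2    8]
 [ 468    1   13   14   91]
 [ 485    0    4    2    8]
 [ 459    2    5    4   17]
 [ 464    7    3    3    9]
 [ 403    9   38   62 1015]
 [ 455   11    4    4   16]
 [ 465   11    4    4   15]
 [ 480   10    5    3   15]
 [ 464   16    4    5   18]
 [ 469   17    3    3    9]
 [ 473   17    7   10   53]
 [ 481   21    4    4   15]
 [ 456   26    3    5   15]
 [ 391   28    4    4   15]
 [ 456   29   20   23  194]
 [ 480   28    4    4   15]
 [ 380   34    5    5   17]
 [ 477   35    3    3    9]
 [ 450   58    7   28  171]
 [ 496   59   16   42  252]
 [ 500   60   56   49 1344]
 [ 409   67    3    3    9]
 [ 413   70    8    4   25]
 [ 267   81    5    9   38]
 [ 408   83    5   11   40]
 [ 392   8
[... 298 characters left out ...]
 [ 162  145   64   41 1520]
 [ 237  166   11    8   70]
 [ 347  178    4    4   15]
 [ 361  185   55   26  845]
 [ 216  193   53   71 1387]
 [ 266  193    4    5   18]
 [ 280  192   79   21  933]
 [ 261  194    3    3    9]
 [ 273  206   12   10   96]
 [ 253  217   48   66 1450]
 [ 261  223    3    6   18]
 [ 258  231    5    6   24]
 [ 371  251    7   12   76]
 [ 254  254    3    3    9]
 [ 341  269    7    5   30]
 [ 434  271   27   43  685]
 [ 426  291    4    3   12]
 [ 424  296    4    4   15]
 [ 337  302   55   46  862]
 [ 427  302    6    5   28]
 [ 401  304   27   54  793]
 [ 426  311   15   21  223]
 [ 438  318   17   36  395]
 [ 424  333    3    3    9]
 [ 340  346   13   10   77]]
```

View pics/c10.png

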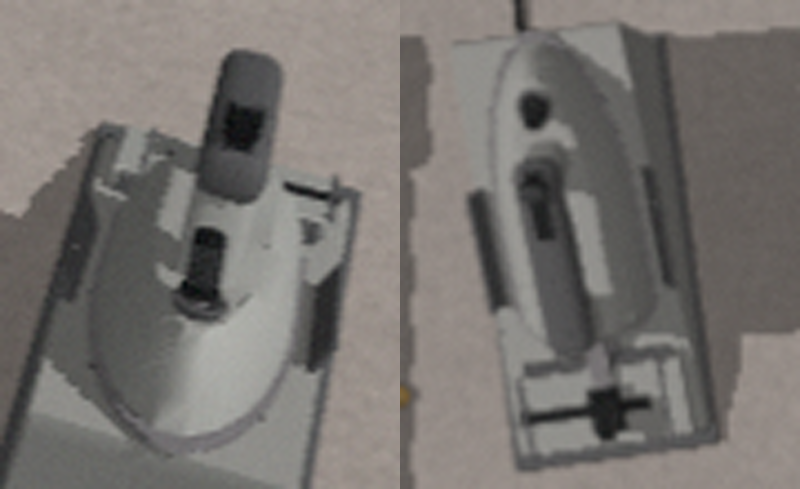

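Final view: the lock grip in the top view is at full (226,245), matching the predicted column 226 for the end stop. The bolt lies over the heel tab, the selector is at the front of its slot, the rod is home, and the iron is straight between the guides. Handing in.

```bash
python3 -c "
from cell import sign_off
print(sign_off())"
```

```text
the job is handed in; nothing more can be done
None
```

The job is done and handed in at about 28 s. The rod is in the iron, the selector is set to dry, and the iron is on the dock slope with the lock across.

- **Rod:** I took it from the vial and pushed it into the opening. When I pressed on its top afterwards it was at z = 0.095 m; 0.094 is expected when home.
- **Selector:** I pushed it forward until the force jumped to about 6 N and motion stopped. The block was then near its 24 mm stop, and the pictures show it at the front of its slot.
- **Iron:** I lifted it by the handle (about 7 N of weight), tilted it 25° nose-up and lowered it onto the slope. I then slid it downhill until the heel stop resisted with about 8 N, and released it.
- **Lock:** I pushed it across to a hard stop at 12.7 N. The hand stopped at 17 mm against a predicted 16.5 mm, and the last top view shows the bolt over the heel tab.

**Disagreements:**
- The two cameras differed by 2–4 mm.
- Contact at the heel stop came about 3 mm further downhill than my dock estimate. I trusted the force there.
- While the iron hung in the gripper, its nose looked a few mm low. I saw it flush by eye but took no measurement after release.
- When I pressed it onto the slope, the wrist force briefly reached about 30 N, including the iron's weight.
- My before-and-after picture comparison was too cluttered by arm and shadow changes to prove that the other sewing things stayed put. I felt no unexpected contact force.

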